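# Close the fume extractor's filter drawer and switch the fan on

### The arm

A 7-joint arm with a two-finger parallel gripper is mounted at the origin on the work surface. World frame = base frame: x ahead of the robot, y to its left, z up, the work surface at z = 0. Lengths are in m, angles in rad, forces in N, time in s.
With the tool pointing down it reaches from about 0.425 to 0.875 m from the base axis. Payload 8.4 kg.
Tool frame: the origin (TCP) lies at the centre of the arm's flange, where the gripper is bolted on; the fingertips stand 173 mm ahead of it and the grasp point (between the pads) lies 155 mm ahead of it (manip.nose_length is the distance from the TCP to the fingertips, in m); z points along the fingers, y is the line along which they close (so a half turn about z gives the same grasp; the last joint's range is limited). The gripper opens to 85 mm and grips with 20 to 120 N. Pads are 22 mm wide; open, the fingers measure 114 mm over their backs; the gripper's body (76 mm by 85 mm) begins 54 mm behind the grasp point. The pads swing forward as they close: fully open they stand 13 mm farther back than shut.
Start: joints at [1.198, 0.333, 0.04, 1.465, -0.013, 1.343, -0.059], TCP at [0.176, -0.626, 0.405] pointing down, gripper open.
Joint ranges: [-2.58, 2.58], [-0.38, 2.09], [-1.3, 1.39], [0.25, 2.4], [-1.5, 4.64], [0.08, 2.09], [-2.65, 2.65]. Speed limits (rad/s): [2.22, 2.22, 2.79, 2.79, 3.14, 3.14, 3.14].

### API

Orientations are given as a unit quaternion [w, x, y, z].
In Python, from cell import manip gives the robot as it stands.
- The arm moves only by the tool carry_out, never from a script. Its argument "deltas" is one flat list of numbers, 7 for each row, row after row: the turn, a rotation vector about the tool's x, y, z in rad, then the shift along the tool's x, y, z in mm, then the opening, from -1 (shut) to 1 (fully open). In form: [wx, wy, wz, x, y, z, gripper, wx, wy, wz, x, y, z, gripper, ...]. A call has 1 to 10 rows; each row shifts and turns the commanded pose from where the row before left it, along the tool's axes as they then stand; what a row does not reach is not made up. A row lasts 1/10 s, in which the tool goes at most 50 mm and 8.59 degrees, less where a joint would pass 70% of its speed; a pose out of reach is approached as far as the arm can. A call with a gripper value outside its range is refused whole. The fingers move at their own pace and stop on an object; "force" is the grip in N (left out, the last holds). Time passes only in rows, so rows that do not move let the fingers close. It gives the time, the measured TCP pose, the force, the opening and the grip force at its end, in the units of the state.
- manip.sense(): the state, without advancing time (a new reading comes with each control period).
- manip.capture(name): name is "side" or "top" or "wrist"; returns a dict with "image" (400x640x3 uint8, blue, green, red), "depth" (400x640 float32, m along the optical axis (not along the pixel's ray), 0 where there is no reading), "mtx" (3x3 intrinsics, pixels), "R" (3x3) and "t" (3): a world point X has camera coordinates R X + t. Camera axes: x right, y down, z forward; pixel columns grow to the right and rows downward; lengths in m; the calibration is good to about 2 mm. A picture is of the moment at which its call begins.
- manip.finish_job(): hands the job in; it is judged then, once.
Trained networks look in a picture, given as the dict that the camera call returned (one of the last four; its "shot" number tells which), for a name from the list of things; names that differ only in an ending like _2 or _b are one class to them, and where a whole thing is asked for, a point or a joint stands for the part that bears it (a point fixed in the world has none). Each returns a list of dicts, best first, with "conf" (0 to 1); they miss things now and then, are a little off and sometimes report something else, mostly with a low value. They report only what shows in the picture. A call takes as long as a camera call.
- manip.outline_of(picture, name): "mask" (400x640 bool, what is visible of it) and "box" ([left, top, width, height] in pixels, round what is visible of it).
The state is a dict: "clock": time; "qpos": joint angles; "dq": joint speeds; "joint_efforts": joint torques, N m; "tool_pos": TCP position; "tcp_rot": TCP orientation; "ft_force": force on the tool from outside, world axes, zero at the start; "ft_torque": the same for the moment, N m; "opening": opening from 0.0 (shut) to 1.0 (fully open); "gripper_force": force on a finger pad.
Only numpy, scipy, OpenCV 4.12 (cv2) and the standard library are available. Lean on these libraries where they do the work, as an engineer would, in place of code of your own. Each camera call takes 0.05 s, during which the arm holds its last target. There are 200 camera calls.

### The job

The filter drawer of the bench fume extractor has been left open: press its front steadily, with no more than a firm push of a hand and without ramming it, until it clicks past its catch and the little signal pin on the case top pops up. Only after that, turn the fan selector clockwise by two clicks, so that its white pointer stands at the one long mark, and let go. Leave the solder spool and the two bottles where they stand.

Things in the scene. Friction and masses are not known exactly. Their poses are not given: they have to be found in the camera images.
- case: Cream box, the fume extractor, 200 deep (its x) x 220 wide (its y) x 130 mm high, fixed to the bench. Origin: centre of its underside, z up. The drawer opening is in its -x face; the drawer goes in along the case's +x. On its flat top: the selector, and at about (+38, -65) mm a dark slot with the signal pin.
- drawer: Grey filter drawer: a tray with a brown pleated filter behind an upright front panel. Starts 45 to 95 mm short of home. Home depends on the filter fitted and cannot be measured beforehand. The last 10 mm run against a sprung catch (10 to 15 N); past it, 4 mm before home, it snaps in to a hard stop and stays. Origin: 110 mm behind the panel's outer face, 36 mm above the bench; axes as the case's.
- drawer_front (a point): Middle of the upper outer edge of the drawer's front panel, 120 mm above the bench; pushing in is +x. Panel 190 wide x 84 high x 10 mm thick. A pull lip 90 mm wide juts 18 mm out of it, its upper side 64 mm below this point; above the lip the panel is plain and can be pushed. With the drawer seated, this point lies somewhere between -110 and -124 mm along the case's x.
- pin (a joint): Signal pin, a steel pin of 8 mm diameter in the slot on the case top; value = its height above the case top in m. 0 (flush) while the drawer is not home; about 0.006 when the drawer has passed the catch and is seated.
- selector (a joint): Angle of the fan selector in rad, 0 = off, growing clockwise seen from above, end stop at 2.79. It clicks into rest positions every 0.698 rad (40 degrees): 0, 0.698, 1.396 (the long mark), 2.094, 2.793. A click takes about 0.1 N m.
- selector_grip (a point): On the selector's upright axis at the height to grip, 167 mm above the bench, turns with it. The black knob's bar grip, 38 long x 14 wide x 32 mm high, lies along this x axis; top 7 mm above, foot 25 mm below. A white line on top marks the pointer end, at -x; at 0 it looks towards the drawer front. Dark marks around it on the case top: four short, one 16 mm long.
- spool: Bystander: solder spool, upright, 60 mm diameter x 50 mm high, origin at the centre of its underside.
- flux: Bystander: small amber flux bottle, 40 mm diameter x 85 mm high, origin at the centre of its underside.
- wash: Bystander: white wash bottle with blue cap, 68 mm diameter x 170 mm high, origin at the centre of its underside.

How it is judged:
By the outcome, as a careful person would: the job done as asked, in the order asked, and still so for the second after the job is handed in, with the robot touching nothing.
It also fails if it takes over 64 s, if anything falls off the work surface, if the arm or the gripper's body presses on something with over 40 N, if the wrist force passes 120 N, or if a joint passes its speed limit or range.

## Working session

There is one attempt and no reset: what is moved stays moved. The work goes in short steps, Python scripts to look and compute and a tool call to move; the robot and the scene stay as the last step left them, time stands still between calls to the robot, and variables do not carry over. Pictures are saved under pics/ and viewed, at most 10 in all, crops included, and the job is handed in when it is done.

Besides the shell and the picture viewer there is one more tool, called after ">>>" in YAML: its name, and indented under it one key for each argument. carry_out: Moves the arm, as the interface text tells. Its arguments: {"type":"object","properties":{"deltas":{"type":"array"},"force":{"type":"number"}},"required":["deltas"]}

```bash
mkdir -p pics; ls
cat > h.py <<'E'
import numpy as np, cv2
from cell import manip
def pts(p,mask):
    v,u=np.nonzero(mask&(p["depth"]>0)); d=p["depth"][v,u]
    c=np.stack([u,v,np.ones_like(u)],1)@np.linalg.inv(p["mtx"]).T*d[:,None]
    return (c-p["t"])@p["R"], u, v
def best(p,n):
    r=manip.outline_of(p,n); return r[0] if r else None
E
python3 - <<'E'
from h import *
s=manip.sense();print({k:np.round(v,3) for k,v in s.items()})
for n in ["top","side"]:
    p=manip.capture(n); cv2.imwrite(f"pics/{n}1.png",p["image"]); print(n, np.round(-p["R"].T@p["t"],3), np.round(p["R"],2).tolist())
    for k in ["case","drawer","pin","selector","spool","flux","wash"]:
        b=best(p,k)
        if b is None: print(k,None);continue
        P,u,v=pts(p,b["mask"])
        print(k,round(b["conf"],2),b["box"],len(P), np.round(np.percentile(P,[3,50,97],axis=0),3).tolist())
E
```

```text
pics
{'clock': np.float64(0.0), 'qpos': array([ 1.198,  0.334,  0.04 ,  1.466, -0.013,  1.343, -0.059]), 'dq': array([ 0.001, -0.001, -0.001,  0.001,  0.002, -0.001, -0.   ]), 'joint_efforts': array([-0.0000e+00, -6.5856e+01,  1.3650e+00, -4.0556e+01,  1.7000e-02,
        1.3000e-02, -0.0000e+00]), 'tool_pos': array([ 0.176, -0.626,  0.404]), 'tcp_rot': array([-0.001,  0.991,  0.136, -0.   ]), 'ft_force': array([-0.427,  0.158,  0.536]), 'ft_torque': array([ 0.041, -0.006,  0.005]), 'gripper_force': np.float64(0.0), 'opening': np.float64(0.999)}
top [ 0.537 -0.062  1.027] [[-0.01, -1.0, 0.01], [-1.0, 0.01, -0.07], [0.07, -0.01, -1.0]]
case 0.56 [268.2, 156.5, 96.2, 114.2] 8434 [[0.477, -0.164, 0.127], [0.579, -0.069, 0.131], [0.684, 0.027, 0.14]]
drawer 0.68 [224.6, 152.3, 55.8, 87.8] 3330 [[0.525, 0.033, 0.047], [0.607, 0.086, 0.092], [0.693, 0.136, 0.121]]
pin None
selector 0.49 [327.5, 187.2, 19.3, 12.7] 210 [[0.602, -0.128, 0.142], [0.615, -0.111, 0.167], [0.633, -0.095, 0.176]]
spool 0.62 [265.5, 132.7, 27.4, 25.7] 546 [[0.73, -0.004, 0.001], [0.753, 0.023, 0.05], [0.782, 0.051,
[... 427 characters left out ...]
9, 0.036, 0.143]]
drawer 0.74 [185.5, 163.9, 87.0, 101.3] 4246 [[0.517, 0.05, 0.045], [0.578, 0.104, 0.092], [0.695, 0.142, 0.121]]
pin 0.75 [188.8, 165.0, 81.2, 101.1] 4120 [[0.517, 0.052, 0.049], [0.579, 0.104, 0.092], [0.694, 0.139, 0.121]]
selector 0.87 [333.0, 177.2, 21.9, 27.7] 481 [[0.601, -0.128, 0.143], [0.612, -0.111, 0.159], [0.621, -0.094, 0.175]]
spool 0.73 [327.3, 172.5, 27.6, 33.7] 545 [[0.6, -0.128, 0.132], [0.612, -0.11, 0.158], [0.665, -0.091, 0.175]]
flux 0.92 [392.9, 272.2, 31.0, 45.8] 934 [[0.487, -0.256, 0.003], [0.496, -0.236, 0.052], [0.515, -0.219, 0.086]]
wash 0.9 [409.8, 176.9, 52.9, 84.0] 2606 [[0.623, -0.32, 0.005], [0.634, -0.288, 0.093], [0.665, -0.261, 0.171]]
```

Run:
```python
from h import *
a=cv2.imread("pics/top1.png")[110:290,190:450]; b=cv2.imread("pics/side1.png")[130:340,160:480]
cv2.imwrite("pics/t1c.png",cv2.resize(a,None,fx=3,fy=3,interpolation=2)); cv2.imwrite("pics/s1c.png",cv2.resize(b,None,fx=2.5,fy=2.5,interpolation=2))
p=manip.capture("top"); X,u,v=pts(p,np.ones((400,640),bool))
m=(abs(X[:,2]-.131)<.006)&(X[:,0]>.43)&(X[:,0]<.73)&(X[:,1]<.06)&(X[:,1]>-.2)
print(cv2.minAreaRect((X[m,:2]*1000).astype(np.float32)),np.median(X[m,2]))
m=(abs(X[:,2]-.120)<.005)&(X[:,0]>.43)&(X[:,0]<.73)&(X[:,1]>.06)
Q=X[m]; print(m.sum(),cv2.minAreaRect((Q[:,:2]*1000).astype(np.float32)))
vx=cv2.fitLine((Q[:,:2]*1000).astype(np.float32),cv2.DIST_HUBER,0,.01,.01).ravel(); print(vx)
d=(Q[:,:2]*1000-vx[2:])@vx[:2]; n=(Q[:,:2]*1000-vx[2:])@[-vx[1],vx[0]]; print(np.percentile(d,[0,1,5,95,99,100]),np.percentile(n,[0,5,50,95,100]))
m=(X[:,2]>.168)&(X[:,2]<.182)&(X[:,0]>.57)&(X[:,0]<.66)&(X[:,1]<-.07)&(X[:,1]>-.15)
print(cv2.minAreaRect((X[m,:2]*1000).astype(np.float32)),X[m].mean(0))
```

```text
((581.0075073242188, -68.76374816894531), (200.23280334472656, 220.05636596679688), 79.78736114501953) 0.1305088836469269
380 ((615.3973388671875, 122.99636840820312), (11.090482711791992, 187.77052307128906), 80.1085433959961)
[ 9.8464388e-01 -1.7457509e-01  6.1435175e+02  1.2259975e+02]
[-92.93441214 -90.82036672 -83.50107421  85.152806    92.73953012
  94.85800456] [-4.97832054 -4.18784591 -0.00918688  5.02494751  6.16726523]
((618.9798583984375, -111.17993927001953), (37.3367919921875, 14.120646476745605), 79.99235534667969) [ 0.6187666  -0.11055556  0.17383523]
```

View pics/t1c.png

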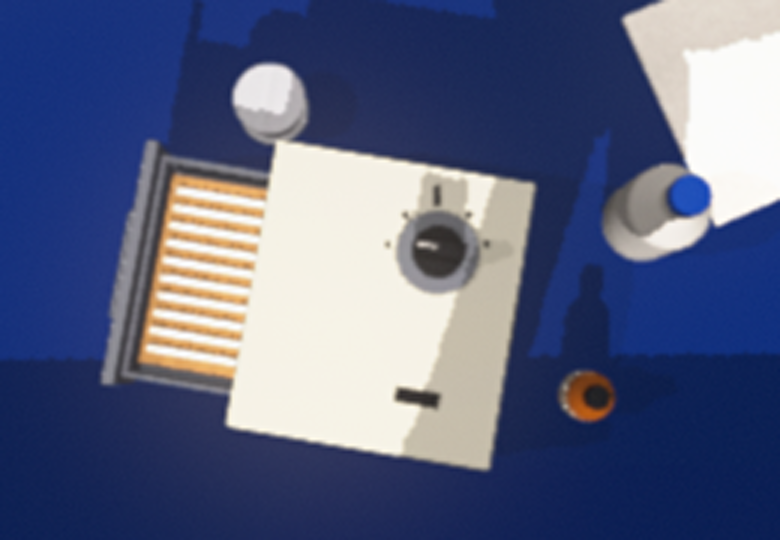

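View pics/s1c.png

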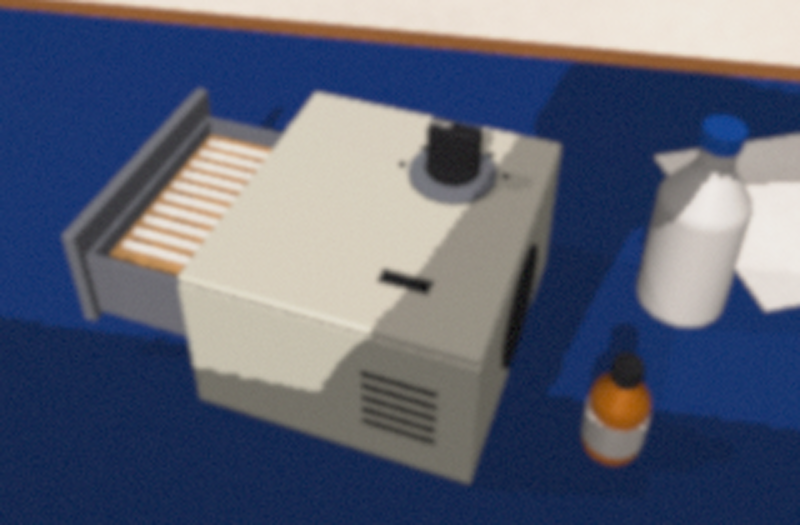

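>>> carry_out:
  deltas: [0,0,-0.1405,0,0,0,-1,0,0,-0.1405,0,0,0,-1,0,0,-0.1405,0,0,0,-1,0,0,-0.1405,0,0,0,-1,0,0,-0.1405,0,0,0,-1,0,0,-0.1405,0,0,0,-1,0,0,-0.1405,0,0,0,-1,0,0,-0.1405,0,0,0,-1,0,0,0,0,0,0,-1]

```text
clock: 1.75
tool_pos: [0.1756, -0.6258, 0.4047]
tcp_rot: [-0.0, 0.765, 0.644, 0.0]
ft_force: [0.3, 0.0, -0.6]
opening: 0.002
gripper_force: 0.0
```

```bash
cat >> h.py <<'E'
from scipy.spatial.transform import Rotation
def to(target):
    s=manip.sense(); R=Rotation.from_quat(np.roll(s["tcp_rot"],-1)).as_matrix()
    print("t",round(float(s["clock"]),2),"pos",np.round(s["tool_pos"],4),"yaw",np.degrees(np.arctan2(R[1,0],R[0,0])),"z",np.round(R[:,2],4),"q",np.round(s["qpos"],2),"F",np.round(s["ft_force"],1))
    print("shift mm",np.round(R.T@(np.array(target)-s["tool_pos"])*1000,1))
E
python3 -c "
from h import *
n=np.array([.1745,.985,0]); to(np.array([.616,.128,.405])+n*.05)"
```

```text
t 1.75 pos [ 0.1756 -0.6258  0.4047] yaw 80.21163315813142 z [ 1.e-04  1.e-04 -1.e+00] q [ 1.32  0.34 -0.12  1.46  0.04  1.35  1.03] F [ 0.3  0.  -0.6]
shift mm [ 8.677e+02  3.060e+02 -2.000e-01]
```

>>> carry_out:
  deltas: [0,0,0,40,14,0,-1,0,0,0,40,14,0,-1,0,0,0,40,14,0,-1,0,0,0,40,14,0,-1,0,0,0,40,14,0,-1,0,0,0,40,14,0,-1,0,0,0,40,14,0,-1,0,0,0,40,14,0,-1,0,0,0,40,14,0,-1,0,0,0,40,14,0,-1]

```text
clock: 2.75
tool_pos: [0.383, -0.2542, 0.405]
tcp_rot: [0.0, 0.767, 0.641, 0.0]
ft_force: [0.5, -0.5, -0.4]
opening: -0.0
gripper_force: 0.0
```

>>> carry_out:
  deltas: [0,0,0,40,14,0,-1,0,0,0,40,14,0,-1,0,0,0,40,14,0,-1,0,0,0,40,14,0,-1,0,0,0,40,14,0,-1,0,0,0,40,14,0,-1,0,0,0,40,14,0,-1,0,0,0,40,14,0,-1,0,0,0,40,14,0,-1,0,0,0,40,14,0,-1]

```text
clock: 3.75
tool_pos: [0.59, 0.1154, 0.4048]
tcp_rot: [0.0, 0.767, 0.641, 0.0]
ft_force: [0.5, -0.1, 0.1]
opening: 0.002
gripper_force: 0.0
```

```bash
python3 -c "
from h import *
n=np.array([.1745,.985,0]); to(np.array([.616,.128,.260])+n*.03)"
```

```text
t 3.75 pos [0.59   0.1154 0.4048] yaw 79.76101182297103 z [ 3.e-04 -1.e-04 -1.e+00] q [ 0.37  0.33 -0.8   1.56  0.24  1.35 -0.63] F [ 0.5 -0.1  0.1]
shift mm [ 47.   23.2 144.8]
```

>>> carry_out:
  deltas: [0,0,0,26,12,0,-1,0,0,0,26,11,0,-1,0,0,0,0,0,30,-1,0,0,0,0,0,30,-1,0,0,0,0,0,30,-1,0,0,0,0,0,30,-1,0,0,0,0,0,25,-1,0,0,0,0,0,0,-1,0,0,0,0,0,0,-1]

```text
clock: 4.65
tool_pos: [0.6211, 0.1614, 0.2602]
tcp_rot: [-0.0, 0.766, 0.642, -0.0]
ft_force: [0.9, -0.3, 0.5]
opening: 0.004
gripper_force: 0.0
```

```bash
python3 -c "
from h import *
n=np.array([.1745,.985,0]); to(np.array([.616,.128,.260]))
p=manip.capture('side'); cv2.imwrite('pics/s2.png',cv2.resize(p['image'][80:330,140:460],None,fx=2.4,fy=2.4))"
```

```text
t 4.65 pos [0.6211 0.1614 0.2602] yaw 79.94543708122511 z [-3.e-04  1.e-04 -1.e+00] q [ 0.24  0.54 -0.75  1.62  0.39  1.14 -0.78] F [ 0.9 -0.3  0.5]
shift mm [-33.8   0.8   0.2]
```

View pics/s2.png

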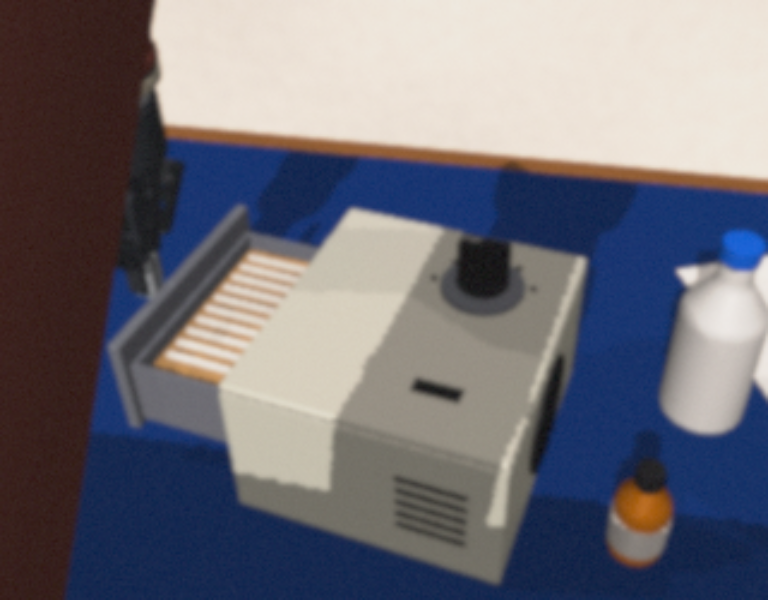

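>>> carry_out:
  deltas: [0,0,0,-4,0,0,-1,0,0,0,-4,0,0,-1,0,0,0,-3,0,0,-1,0,0,0,-2,0,0,-1,0,0,0,-2,0,0,-1,0,0,0,-2,0,0,-1,0,0,0,-2,0,0,-1,0,0,0,-2,0,0,-1,0,0,0,-2,0,0,-1,0,0,0,-2,0,0,-1]

```text
clock: 5.7
tool_pos: [0.6166, 0.1369, 0.2597]
tcp_rot: [-0.0, 0.765, 0.643, 0.0]
ft_force: [1.0, 1.3, -0.9]
opening: -0.002
gripper_force: 0.8
```

>>> carry_out:
  deltas: [0,0,0,-3,0,0,-1,0,0,0,-3,0,0,-1,0,0,0,-3,0,0,-1,0,0,0,-3,0,0,-1,0,0,0,-3,0,0,-1,0,0,0,-3,0,0,-1,0,0,0,-3,0,0,-1,0,0,0,-3,0,0,-1,0,0,0,-3,0,0,-1,0,0,0,-3,0,0,-1]

```text
clock: 6.7
tool_pos: [0.6113, 0.1069, 0.2597]
tcp_rot: [-0.0, 0.766, 0.643, -0.0]
ft_force: [-0.6, 1.2, -0.1]
opening: 0.002
gripper_force: 0.8
```

```bash
cat >> h.py <<'E'
def panel():
    p=manip.capture("top"); X,u,v=pts(p,np.ones((400,640),bool))
    c=np.array([.581,-.0688]); ex=np.array([-.1745,-.985]); ey=np.array([.985,-.1745])
    a=(X[:,:2]-c)@ex; b=(X[:,:2]-c)@ey
    m=(abs(X[:,2]-.120)<.005)&(abs(b)<.094)&(abs(b)>.045)&(a<-.1)
    print("panel case x",np.percentile(a[m],[2,50,98]) if m.any() else None,m.sum())
    T=(np.array(manip.sense()["tool_pos"][:2])-c); print("tool case x,y",T@ex,T@ey)
    return p
E
python3 -c "
from h import *
to([.6,.05,.26]);panel()"
```

```text
t 6.7 pos [0.6113 0.1069 0.2597] yaw 80.0903385515559 z [-2.e-04  0.e+00 -1.e+00] q [ 0.34  0.5  -0.75  1.67  0.37  1.12 -0.69] F [-0.6  1.2 -0.1]
shift mm [-58.   -1.3  -0.3]
panel case x [-0.16568746 -0.16087554 -0.1560702 ] 94
tool case x,y -0.17777708418336416 -0.0005780080622863892
```

>>> carry_out:
  deltas: [0,0,0,-3,0,0,-1,0,0,0,-3,0,0,-1,0,0,0,-3,0,0,-1,0,0,0,-3,0,0,-1,0,0,0,-3,0,0,-1,0,0,0,-3,0,0,-1,0,0,0,-3,0,0,-1,0,0,0,-2,0,0,-1,0,0,0,-2,0,0,-1,0,0,0,-1,0,0,-1]

```text
clock: 7.75
tool_pos: [0.6069, 0.0813, 0.2598]
tcp_rot: [0.0, 0.766, 0.643, -0.0]
ft_force: [0.5, 2.4, -0.4]
opening: -0.0
gripper_force: 0.8
```

>>> carry_out:
  deltas: [0,0,0,-1,0,0,-1,0,0,0,-1,0,0,-1,0,0,0,-1,0,0,-1,0,0,0,-1,0,0,-1,0,0,0,-1,0,0,-1]

```text
clock: 8.25
tool_pos: [0.6061, 0.0766, 0.2598]
tcp_rot: [0.0, 0.766, 0.643, 0.0]
ft_force: [0.1, 1.9, -0.8]
opening: 0.002
gripper_force: 0.8
```

>>> carry_out:
  deltas: [0,0,0,-1,0,0,-1,0,0,0,-1,0,0,-1,0,0,0,-1,0,0,-1,0,0,0,-1,0,0,-1,0,0,0,-1,0,0,-1]

```text
clock: 8.75
tool_pos: [0.6052, 0.0716, 0.2598]
tcp_rot: [-0.0, 0.766, 0.643, 0.0]
ft_force: [0.1, 1.8, 0.3]
opening: 0.001
gripper_force: 0.8
```

>>> carry_out:
  deltas: [0,0,0,-1,0,0,-1,0,0,0,-1,0,0,-1,0,0,0,-1,0,0,-1,0,0,0,-1,0,0,-1]

```text
clock: 9.15
tool_pos: [0.6045, 0.0677, 0.2597]
tcp_rot: [-0.0, 0.766, 0.643, -0.0]
ft_force: [-0.3, 2.2, 0.2]
opening: 0.004
gripper_force: 0.8
```

>>> carry_out:
  deltas: [0,0,0,-1,0,0,-1,0,0,0,-1,0,0,-1,0,0,0,-1,0,0,-1]

```text
clock: 9.45
tool_pos: [0.6041, 0.0655, 0.2598]
tcp_rot: [-0.0, 0.765, 0.644, 0.001]
ft_force: [1.6, 5.6, -2.2]
opening: 0.001
gripper_force: 3.3
```

>>> carry_out:
  deltas: [0,0,0,-1,0,0,-1,0,0,0,-1,0,0,-1]

```text
clock: 9.65
tool_pos: [0.6038, 0.0646, 0.2598]
tcp_rot: [-0.001, 0.765, 0.644, 0.001]
ft_force: [3.7, 9.6, -3.2]
opening: -0.001
gripper_force: 4.9
```

>>> carry_out:
  deltas: [0,0,0,-1,0,0,-1,0,0,0,-1,0,0,-1]

```text
clock: 9.85
tool_pos: [0.6034, 0.0626, 0.2598]
tcp_rot: [-0.001, 0.765, 0.644, 0.001]
ft_force: [2.0, 6.3, -3.0]
opening: 0.003
gripper_force: 3.5
```

>>> carry_out:
  deltas: [0,0,0,-1,0,0,-1,0,0,0,-1,0,0,-1]

```text
clock: 10.05
tool_pos: [0.603, 0.0588, 0.2597]
tcp_rot: [0.0, 0.765, 0.643, -0.0]
ft_force: [0.1, 0.5, -0.1]
opening: -0.002
gripper_force: 0.0
```

>>> carry_out:
  deltas: [0,0,0,-1,0,0,-1,0,0,0,-1,0,0,-1]

```text
clock: 10.25
tool_pos: [0.6027, 0.0574, 0.2597]
tcp_rot: [-0.0, 0.765, 0.643, 0.001]
ft_force: [3.4, 7.6, -4.6]
opening: 0.0
gripper_force: 3.9
```

```bash
python3 -c "
from h import *
to([.6,.05,.26]);panel()"
```

```text
t 10.25 pos [0.6027 0.0574 0.2597] yaw 80.10289902258697 z [ 7.0e-04  1.4e-03 -1.0e+00] q [ 0.42  0.47 -0.75  1.71  0.35  1.1  -0.6 ] F [ 3.4  7.6 -4.6]
shift mm [-7.8 -1.4 -0.3]
panel case x [-0.1156486  -0.11067277 -0.10597411] 95
tool case x,y -0.128140680255396 -0.0006352472104708372
```

```bash
python3 -c "
from h import *
p=manip.capture('side'); cv2.imwrite('pics/s3.png',cv2.resize(p['image'][150:290,240:400],None,fx=4,fy=4,interpolation=2))"
```

```text
(no output)
```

View pics/s3.png

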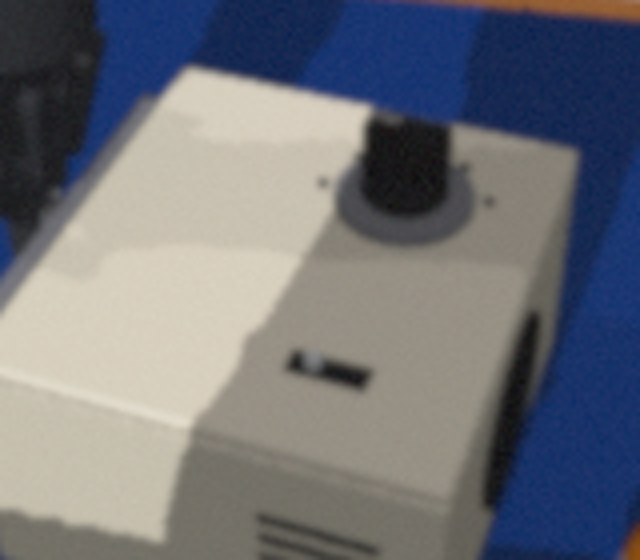

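>>> carry_out:
  deltas: [0,0,0,6,0,0,-1,0,0,0,15,0,0,-1,0,0,0,0,0,-30,-1,0,0,0,0,0,-40,0.2,0,0,0,0,0,-40,0.2,0,0,0,0,0,-40,0.2,0,0,0,0,0,0,0.2]

```text
clock: 11.05
tool_pos: [0.6072, 0.0794, 0.4159]
tcp_rot: [0.003, 0.765, 0.644, 0.003]
ft_force: [-0.2, 0.2, -0.3]
opening: 0.597
gripper_force: 0.0
```

```bash
python3 -c "
from h import *
to([.619,-.111,.322]);panel()
"
```

```text
t 11.05 pos [0.6072 0.0794 0.4159] yaw 80.1142034142179 z [ 8.5e-03  6.0e-04 -1.0e+00] q [ 0.43  0.35 -0.8   1.52  0.25  1.37 -0.56] F [-0.2  0.2 -0.3]
shift mm [-185.7   43.6   93.8]
panel case x [-0.11619348 -0.11087861 -0.10626736] 192
tool case x,y -0.15002932534160784 -0.0004011304881484483
```

>>> carry_out:
  deltas: [0,0,0,-31,7,0,0.2,0,0,0,-31,7,0,0.2,0,0,0,-31,7,0,0.2,0,0,0,-31,7,0,0.2,0,0,0,-31,7,0,0.2,0,0,0,-31,7,0,0.2,0,0,0,0,0,0,0.2,0,0,0,0,0,0,0.2]

```text
clock: 11.9
tool_pos: [0.6155, -0.1132, 0.4084]
tcp_rot: [-0.001, 0.766, 0.643, -0.001]
ft_force: [0.2, 1.4, -0.0]
opening: 0.602
gripper_force: 0.0
```

```bash
python3 -c "
from h import *
to([.619,-.111,.322])
for n in ['top','wrist','side']:
    p=manip.capture(n)
    X,u,v=pts(p,np.ones((400,640),bool))
    m=(X[:,2]>.168)&(X[:,2]<.182)&(X[:,0]>.57)&(X[:,0]<.66)&(X[:,1]<-.07)&(X[:,1]>-.15)
    print(n,m.sum(), cv2.minAreaRect((X[m,:2]*1000).astype(np.float32)) if m.any() else '')
    if n=='wrist': cv2.imwrite('pics/w4.png',p['image'])
"
```

```text
t 11.9 pos [ 0.6155 -0.1132  0.4084] yaw 80.00440844741543 z [-1.9e-03  6.0e-04 -1.0e+00] q [ 0.67  0.37 -0.72  1.49  0.24  1.38 -0.24] F [ 0.2  1.4 -0. ]
shift mm [ 2.8  3.2 86.4]
top 0 
wrist 1094 ((619.45166015625, -110.04753112792969), (37.589813232421875, 13.744787216186523), 79.95509338378906)
side 163 ((618.33935546875, -110.09254455566406), (37.373023986816406, 15.47123908996582), 80.70510864257812)
```

View pics/w4.png

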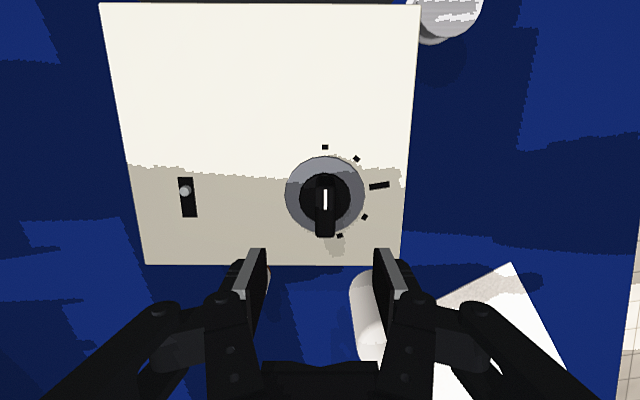

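>>> carry_out:
  deltas: [0,0,0,3,4,0,0.2,0,0,0,0,0,30,0.2,0,0,0,0,0,30,0.2,0,0,0,0,0,16,0.2,0,0,0,0,0,10,0.2,0,0,0,0,0,0,0.2,0,0,0,0,0,0,0.2]

```text
clock: 12.75
tool_pos: [0.6205, -0.1103, 0.3248]
tcp_rot: [0.0, 0.765, 0.643, 0.0]
ft_force: [-0.1, -0.8, 0.0]
opening: 0.598
gripper_force: 0.0
```

```bash
python3 -c "
from h import *
to([.619,-.1105,.322])
"
```

```text
t 12.75 pos [ 0.6205 -0.1103  0.3248] yaw 80.10330022515285 z [ 0.0012  0.     -1.    ] q [ 0.65  0.43 -0.7   1.59  0.29  1.23 -0.28] F [-0.1 -0.8  0. ]
shift mm [-0.5 -1.5  2.8]
```

>>> carry_out:
  deltas: [0,0,0,0,-1.5,2,0.2,0,0,0,0,0,0,-1,0,0,0,0,0,0,-1,0,0,0,0,0,0,-1,0,0,0,0,0,0,-1,0,0,0,0,0,0,-1,0,0,0,0,0,0,-1]
  force: 30

```text
clock: 13.45
tool_pos: [0.619, -0.1104, 0.3224]
tcp_rot: [0.001, 0.766, 0.643, 0.001]
ft_force: [3.3, -2.2, 4.3]
opening: 0.159
gripper_force: 33.5
```

Gripped at about 13.5 mm, as expected. Now turn 80° clockwise slowly.

>>> carry_out:
  deltas: [0,0,0.07,0,0,0,-1,0,0,0.07,0,0,0,-1,0,0,0.07,0,0,0,-1,0,0,0.07,0,0,0,-1,0,0,0.07,0,0,0,-1,0,0,0.07,0,0,0,-1,0,0,0.07,0,0,0,-1,0,0,0.07,0,0,0,-1,0,0,0.07,0,0,0,-1,0,0,0.07,0,0,0,-1]

```text
clock: 14.45
tool_pos: [0.6189, -0.1103, 0.3224]
tcp_rot: [0.0, 0.94, 0.341, 0.001]
ft_force: [2.2, -0.6, 3.6]
opening: 0.161
gripper_force: 33.5
```

>>> carry_out:
  deltas: [0,0,0.07,0,0,0,-1,0,0,0.07,0,0,0,-1,0,0,0.07,0,0,0,-1,0,0,0.07,0,0,0,-1,0,0,0.07,0,0,0,-1,0,0,0.07,0,0,0,-1,0,0,0.07,0,0,0,-1,0,0,0.07,0,0,0,-1,0,0,0.07,0,0,0,-1,0,0,0.07,0,0,0,-1]

```text
clock: 15.45
tool_pos: [0.6189, -0.1101, 0.3223]
tcp_rot: [-0.0, 1.0, -0.002, 0.001]
ft_force: [2.2, 0.2, 4.3]
opening: 0.159
gripper_force: 33.5
```

```bash
python3 -c "
from h import *
to([.619,-.1105,.322]); print(manip.sense()['ft_torque'])
"
```

```text
t 15.45 pos [ 0.6189 -0.1101  0.3223] yaw -0.2820761399684606 z [ 1.1e-03  2.0e-04 -1.0e+00] q [ 0.47  0.38 -0.46  1.6   0.18  1.2  -1.6 ] F [2.2 0.2 4.3]
shift mm [0.1 0.4 0.3]
[ 0.07408657 -0.4287339   0.07192681]
```

Yaw 0° matches 80°. Release slowly, then rise.

>>> carry_out:
  deltas: [0,0,0,0,0,0,0,0,0,0,0,0,0,0.2,0,0,0,0,0,0,0.2,0,0,0,0,0,0,0.2,0,0,0,0,0,-20,0.2,0,0,0,0,0,-30,0.2,0,0,0,0,0,-30,0.2,0,0,0,0,0,-10,0.2,0,0,0,0,0,0,0.2]

```text
clock: 16.35
tool_pos: [0.6189, -0.1103, 0.4132]
tcp_rot: [0.0, 1.0, -0.001, 0.001]
ft_force: [0.3, 0.6, -0.3]
opening: 0.601
gripper_force: 0.0
```

```bash
python3 -c "
from h import *
to([.619,-.1105,.322]); p=manip.capture('wrist'); cv2.imwrite('pics/w5.png',p['image'])
X,u,v=pts(p,np.ones((400,640),bool))
m=(X[:,2]>.168)&(X[:,2]<.182)&(X[:,0]>.57)&(X[:,0]<.66)&(X[:,1]<-.07)&(X[:,1]>-.15)
print(m.sum(), cv2.minAreaRect((X[m,:2]*1000).astype(np.float32)))
panel()
"
```

```text
t 16.35 pos [ 0.6189 -0.1103  0.4132] yaw -0.10560890479332696 z [ 2.6e-03 -5.0e-04 -1.0e+00] q [ 0.48  0.32 -0.47  1.49  0.15  1.36 -1.58] F [ 0.3  0.6 -0.3]
shift mm [-0.1  0.2 91.2]
1032 ((619.3740844726562, -110.93083190917969), (13.494684219360352, 37.693634033203125), 89.51790618896484)
panel case x [-0.11595813 -0.11096937 -0.10620156] 194
tool case x,y 0.03447675650022162 0.044035850852583124
```

View pics/w5.png

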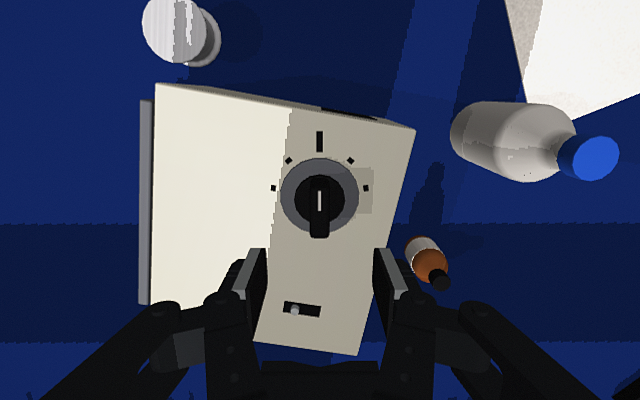

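The wrist view shows the pointer (320,200) at the long mark (320,140), the pin up (295,309), the drawer closed, and the spool and bottles in place.

```bash
python3 -c "
from cell import manip
print(manip.finish_job())"
```

```text
the job is handed in; nothing more can be done
None
```

The drawer is seated with its signal pin up. After that, the selector was turned two clicks clockwise to the long mark and released, and the job was handed in at about 16 s with the spool and bottles untouched.

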